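Set the ventila stay to its widest hole

ROBOT

A 6-joint arm with a two-finger parallel gripper is mounted at the origin on the work surface. World frame = base frame: x ahead of the robot, y to its left, z up, the work surface at z = 0. Lengths are in m, angles in rad, forces in N, time in s.
With the tool pointing down it reaches from about 0.35 to 0.775 m from the base axis. Payload 7.3 kg.
Tool frame: the origin (TCP) lies at the very end of the fingers, on their centre line; the grasp point (between the pads) lies 19 mm behind it (robot.hold_point_z is the distance from the TCP to the grasp point, in m); z points along the fingers, y is the direction in which the jaws open and shut (so a half turn about z gives the same grasp; the last joint's range is limited). The gripper opens to 92 mm and grips with 3 to 60 N. Pads are 19 mm wide; open, the fingers measure 130 mm over their backs; the gripper's body (75 mm by 190 mm) begins 47 mm behind the grasp point.
Start: joints at [1.125, 0.342, 1.524, -0, 1.275, -0.146], TCP at [0.155, 0.502, 0.227] pointing down, gripper open.
Joint ranges: [-2.53, 2.53], [-0.77, 2.02], [0.04, 2.7], [-1, 4.14], [0.28, 2.66], [-3.11, 3.11]. Speed limits (rad/s): [2.57, 2.57, 3.14, 3.14, 3.14, 3.14].

INTERFACE

Orientations are given as [roll, pitch, yaw] about the fixed x, y, z axes, in that order (R = Rz(yaw) Ry(pitch) Rx(roll)).
In Python, from cell import monitor, viewer, robot gives the robot as it stands.
- The arm moves only by the tool move_arm, never from a script. Its argument "deltas" is a list of rows, each an object of numbers: "x", "y", "z": the shift along the tool's x, y, z in m; "wx", "wy", "wz": the turn, a rotation vector about the tool's x, y, z in degrees; "hand": the opening, from 0 (shut) to 1 (fully open). In form: [{"x": .., "y": .., "z": .., "wx": .., "wy": .., "wz": .., "hand": ..}, ...]. A call has 1 to 8 rows; each row is the pose to reach, as a shift and turn from the pose commanded when the call began, along the tool's axes at that moment; what a row does not reach only later rows make up. A row lasts 1/8 s, in which the tool goes at most 62.5 mm and 10.7 degrees, less where a joint would pass 70% of its speed; a pose out of reach is approached as far as the arm can. A call with a gripper value outside its range is refused whole. The fingers move at their own pace and stop on an object; "grip_force" is the grip in N (left out, the last holds). Time passes only in rows, so rows that repeat a pose let the fingers close. It gives the time, the measured TCP pose, the force and the opening at its end, in the units of the state.
- monitor.observe(): the state, without advancing time (a new reading comes with each control period).
- viewer.read_camera(name): name is "scene" or "top" or "wrist"; returns the picture (400x640x3 uint8, red, green, blue); there is no depth.
- viewer.camera_params(name): a dict with "camera_matrix" (3x3 intrinsics, pixels), "R" (3x3) and "t" (3): a world point X has camera coordinates R X + t. Camera axes: x right, y down, z forward; pixel columns grow to the right and rows downward; lengths in m; the calibration is good to about 2 mm. A picture is of the moment at which its call begins: read the wrist's pose just before it. camera_params takes no time and is no camera call; for the wrist camera it gives the pose at the moment of the call.
- robot.hand_in(): hands the job in, once; it reports no verdict.
The state is a dict: "time": time; "qpos": joint angles; "qvel": joint speeds; "joint_efforts": joint torques, N m; "tool_pos": TCP position; "tool_rot": TCP orientation; "contact_force": force on the tool from outside, world axes, zero at the start; "torque": the same for the moment, N m; "opening": finger opening in m.
Only numpy, scipy, OpenCV 4.12 (cv2) and the standard library are available. Lean on these libraries where they do the work, as an engineer would, in place of code of your own. Each camera call takes 0.05 s, during which the arm holds its last target. There are 200 camera calls.

TASK

The little wash-house vent window on the lavadero rim is only ajar. Take its stay by the red knob, lift it off the brass pin, push the window wider with it and drop the last hole, the one nearest the knob, over the pin so that the bar lies right down on its seat; then let go. Feel for the hole gently, never forcing the bar against the pin, and leave the soap holder, mug and scrubber where they are.

Things in the scene. Friction and masses are not known exactly. Their poses are not given: they have to be found in the camera images.
- stay: Flat steel stay bar, 274 x 22 x 6 mm, with three 11 mm holes on its middle line. Origin: mid-thickness, at its pivot on the sash; x runs along the bar to the knob, z out of its upper face. The pivot lets it swivel level and lift at the knob (to 0.6 rad); let go, it falls (about 1.5 N at the knob). Seated it lies level. The first hole, nearest the pivot, is on the pin at the start.
- stay_knob (a point): Centre of the red knob (upright round grip, 22 mm thick, 28 mm tall, on a thin stem) on the bar, 250 mm from the pivot and 33 mm above the bar's mid-thickness. From its axis back towards the pivot the hole centres come at about 57 mm (last hole), 103 mm (middle) and 150 mm (first). They were drilled by hand: each may be up to 5 mm off along the bar.
- pin: Fixed upright brass pin, 8 mm thick (1.5 mm of play all round in a hole), on a plate on the sill. Origin: on its axis at the sill face; z up, x pointing outdoors. The seat on which the bar's underside comes to lie is 17 mm above the origin, the blunt pin top 29 mm above it.
- sash (a joint): Opening angle of the green steel glazed sash, 290 mm wide, 250 mm tall, hinged upright; stiff: some 2 to 3 N at the knob moves it and it stays where it is left. 0 is shut; it opens outdoors, away from the knob. 0.18 with the first hole on the pin, about 0.39 with the middle, about 0.6 with the last.
- window: The fixed ventila: concrete sill 190 x 400 mm, 30 mm high, two plastered posts and a lintel up to 340 mm high. Origin: on the work surface, under the middle of the frame. x points outdoors, y along the frame, away from the hinge; the indoor sill reaches to x = -145 mm.
- soap_center (a point): Centre of a loose green slotted soap holder, 110 x 78 mm, 25 mm tall, on the hinge side of the indoor sill. Leave it alone.
- mug_center (a point): Centre of a loose white mug, 80 mm across, 90 mm tall, on the rim. Leave it alone.
- scrubber_center (a point): Centre of a loose steel pot scrubber handle, 170 mm long, lying on the rim. Leave it alone.

How it is judged:
On the way, in this order (a step that is already met when the one before it is completed fails the run):
1. the stay is lifted clear of the pin (angle between stay's own z axis and vertical above 0.11 rad), for 0.1 s.
2. the last hole is down over the pin (angle between stay's own z axis and vertical below 0.02 rad and x of pin in the frame of stay between 0.185 and 0.205 m and y of pin in the frame of stay between -0.004 and 0.004 m), for 0.2 s.
At the end, for the whole second after the job is handed in: The stay bar lies level, fully down on its seat (within 0.02 rad), with the pin through its last hole and on the bar's middle line (within 4 mm), the window standing 0.57 to 0.65 rad open, everything at rest and let go (all of step 2 and linear speed of stay below 0.02 m/s and value of joint sash between 0.57 and 0.65 rad); the robot touches nothing.
It fails at once if the stay is forced against the pin with more than 25 N (contact force between stay and pin above 25 N).
It fails at once if the soap holder is moved more than 20 mm (distance of soap_center from where it was at the start of the episode above 0.02 m).
It fails at once if the mug is moved more than 20 mm (distance of mug_center from where it was at the start of the episode above 0.02 m).
It fails at once if the scrubber is moved more than 20 mm (distance of scrubber_center from where it was at the start of the episode above 0.02 m).
It also fails if it takes over 64 s, if anything falls off the work surface, if the arm or the gripper's body presses on something with over 40 N, if the wrist force passes 120 N, or if a joint passes its speed limit or range.

## Working session

There is one attempt and no reset: what is moved stays moved. The work goes in short steps, Python scripts to look and compute and a tool call to move; the robot and the scene stay as the last step left them, time stands still between calls to the robot, and variables do not carry over. Pictures are saved under pics/ and viewed, about 8 in all and at most 12, crops included, and the job is handed in when it is done.

Besides the shell and the picture viewer there is one more tool, called after ">>>" as name([rows], argument=value, ...), one row to a line, values as JSON. move_arm: Moves the arm, as the interface text tells. Its arguments: {"type":"object","properties":{"deltas":{"type":"array","items":{"type":"object","properties":{"x":{"type":"number"},"y":{"type":"number"},"z":{"type":"number"},"wx":{"type":"number"},"wy":{"type":"number"},"wz":{"type":"number"},"hand":{"type":"number"}}}},"grip_force":{"type":"number"}},"required":["deltas"]}

```bash
mkdir -p pics; python3 - <<'E'
from cell import monitor, viewer, robot
import cv2, numpy as np
a=[]
for n in ("scene","top","wrist"):
    im=viewer.read_camera(n); p=viewer.camera_params(n)
    cv2.imwrite(f"pics/{n}0.png",im[:,:,::-1]); np.savez(f"pics/{n}0.npz",**{k:np.array(v) for k,v in p.items()})
    h=cv2.cvtColor(im,cv2.COLOR_RGB2HSV)
    m=(((h[...,0]<6)|(h[...,0]>174))&(h[...,1]>150)&(h[...,2]>70)).astype('uint8')
    _,_,s,c=cv2.connectedComponentsWithStats(m)
    print(n,[(list(x),y.round(1)) for x,y in zip(s,c) if 15<x[4]<50000])
print(monitor.observe())
E
```

```text
scene [([np.int32(294), np.int32(16), np.int32(12), np.int32(4), np.int32(24)], array([299.8,  17.9])), ([np.int32(314), np.int32(261), np.int32(11), np.int32(18), np.int32(164)], array([318.9, 269. ]))]
top [([np.int32(368), np.int32(94), np.int32(11), np.int32(10), np.int32(86)], array([372.9,  98.4]))]
wrist [([np.int32(514), np.int32(66), np.int32(107), np.int32(114), np.int32(9638)], array([566.3, 121.8]))]
{'time': 0.15, 'qpos': array([ 1.12499833e+00,  3.42570016e-01,  1.52477180e+00,  9.39695744e-06,
        1.27542928e+00, -1.45987851e-01]), 'qvel': array([ 5.30931993e-05, -7.78504000e-06, -4.35374847e-03, -1.72483383e-03,
       -8.86133981e-05, -6.29908227e-04]), 'joint_efforts': array([ 1.63922228e-03, -4.31465220e+01, -2.44351047e+01,  7.16911163e-02,
        5.36721060e-02, -5.42511998e-05]), 'tool_pos': array([0.15489097, 0.50131464, 0.22620982]), 'tool_rot': array([-3.14042806e+00, -1.80318487e-04,  2.84177967e+00]), 'contact_force': array([ 0.01237002, -0.37058654,  0.58936863]), 'torque': array([-0.01036603,  0.0047779 , -0.03239126]), 'opening': 0.09163166546770629}
```

View pics/scene0.png

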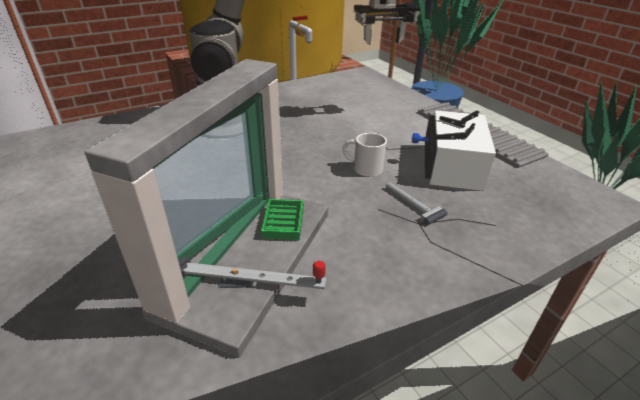

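View pics/top0.png

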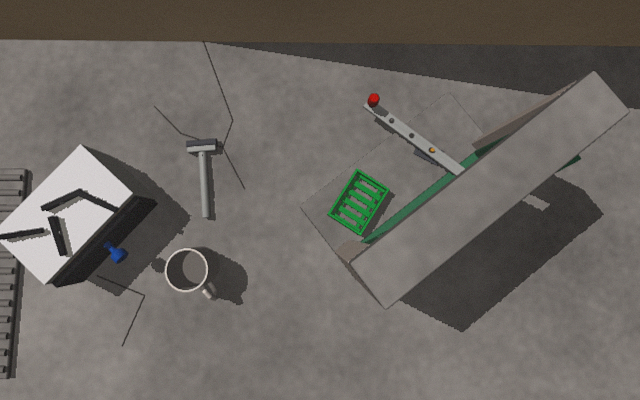

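The scene view shows the stay with the red knob at (319,269) and the brass pin at about (235,271). The top view has the knob at (373,98), the pin at (432,150), and the sash still behind it.

```bash
cat > h.py <<'E'
import numpy as np, cv2
def load(n): return dict(np.load(f"pics/{n}.npz"))
def ray(p,uv):
    K,R,t=p["camera_matrix"],p["R"],p["t"]
    d=R.T@np.linalg.solve(K,[uv[0],uv[1],1.]); return -R.T@t,d/np.linalg.norm(d)
def plane(p,uv,z):
    o,d=ray(p,uv); return o+d*(z-o[2])/d[2]
def tri(a,b):
    (o1,d1),(o2,d2)=ray(*a),ray(*b)
    s=np.linalg.lstsq(np.c_[d1,-d2],o2-o1,rcond=None)[0]
    p,q=o1+s[0]*d1,o2+s[1]*d2; return (p+q)/2,np.linalg.norm(p-q)
def proj(p,X):
    c=p["camera_matrix"]@(p["R"]@X+p["t"]); return c[:2]/c[2]
E
python3 - <<'E'
from h import *
S,T,W=load("scene0"),load("top0"),load("wrist0")
for n,p in(("scene",S),("top",T),("wrist",W)):
    im=cv2.imread(f"pics/{n}0.png"); h=cv2.cvtColor(im,cv2.COLOR_BGR2HSV)
    m=((h[...,0]>8)&(h[...,0]<28)&(h[...,1]>140)&(h[...,2]>100)).astype('uint8')
    _,_,s,c=cv2.connectedComponentsWithStats(m)
    print(n,(-p["R"].T@p["t"]).round(3),[(x.tolist(),y.round(1)) for x,y in zip(s,c) if 4<x[4]<400][:12])
k=tri((S,(318.9,269)),(T,(372.9,98.4))); print("knob",k)
for nm,uv,z in (("pin",(432,149.5),.059),("mid",(411,135),.053),("last",(391,121),.053),("sillA",(302,208),.03),("sillB",(452,94),.03),("soap",(358,202),.045),("mug",(187,270),.09),("lintelA",(387,309),.34),("lintelB",(630,111),.34),("lintelC",(596,71),.34),("scr",(203,180),.02)):
    print(nm,plane(T,uv,z).round(4))
E
```

```text
scene [ 1.212 -0.357  0.594] [([5, 0, 13, 26, 57], array([11.5, 12.7])), ([17, 27, 5, 10, 20], array([19. , 31.5])), ([297, 27, 3, 3, 5], array([298.2,  27.8])), ([20, 37, 9, 17, 32], array([24.5, 45.4])), ([27, 55, 9, 15, 36], array([31.1, 62.2])), ([34, 71, 11, 23, 42], array([38.9, 81.1])), ([43, 95, 3, 3, 5], array([44. , 95.8])), ([45, 98, 3, 3, 6], array([46.2, 99.2])), ([46, 102, 4, 3, 6], array([ 47.5, 103.2])), ([48, 106, 9, 18, 31], array([ 51.8, 114.2])), ([233, 269, 3, 4, 9], array([234.1, 270.7]))]
top [0.528 0.02  0.795] [([430, 148, 4, 4, 12], array([431.7, 149.5]))]
wrist [0.089 0.521 0.384] []
knob (array([ 0.79016669, -0.1012379 ,  0.08125742]), np.float64(0.0001971759067383306))
pin [ 0.6936 -0.2222  0.059 ]
mid [ 0.7246 -0.1824  0.053 ]
last [ 0.7534 -0.1423  0.053 ]
sillA [0.5774 0.0375 0.03  ]
sillB [ 0.82   -0.2779  0.03  ]
soap [ 0.5889 -0.0748  0.045 ]
mug [0.4589 0.2461 0.09  ]
lintelA [ 0.4385 -0.0706  0.34  ]
lintelB [ 0.6815 -0.3823  0.34  ]
lintelC [ 0.7337 -0.343   0.34  ]
scr [0.6352 0.2428 0.02  ]
```

View pics/wrist0.png

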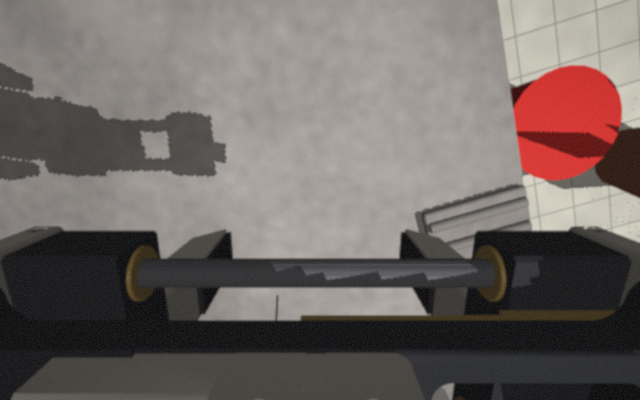

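The wrist view only shows the table edge, with the gripper at the bottom; the red disc there is a chair. Now I'll move towards the knob, turning the jaws across the bar.

>>> move_arm([
  {"x": -0.04,"y": -0.015,"z": -0.01,"wz": 8},
  {"x": -0.09,"y": -0.035,"z": -0.02,"wz": 18},
  {"x": -0.14,"y": -0.054,"z": -0.03,"wz": 28},
  {"x": -0.19,"y": -0.073,"z": -0.04,"wz": 38},
  {"x": -0.24,"y": -0.092,"z": -0.05,"wz": 48},
  {"x": -0.29,"y": -0.11,"z": -0.06,"wz": 58},
  {"x": -0.34,"y": -0.13,"z": -0.07,"wz": 68},
  {"x": -0.38,"y": -0.145,"z": -0.07,"wz": 76},
])

```text
schema error: expected keys x, y, z, wx, wy, wz, hand
```

```bash
python3 - <<'E'
from h import *
from cell import monitor
s=monitor.observe(); print({k:np.round(s[k],3) for k in("time","qpos","tool_pos","tool_rot")})
# kinematic outline of final geometry
c=np.array([.586,-.207]); ex=np.array([-.789,-.615]); ey=np.array([.615,-.789])
pin=np.array([.6936,-.2222]);k=np.array([.790,-.101]); u=(k-pin)/np.linalg.norm(k-pin); P=k-.25*u
w=lambda p:np.array([(p-c)@ex,(p-c)@ey])
print("pin,knob,pivot in window",w(pin),w(k),w(P))
H=np.array([0.,-.145]); 
for th in (0,.1,.2,.3,.35,.42,.47):
    R=lambda a:np.array([[np.cos(a),-np.sin(a)],[np.sin(a),np.cos(a)]])
    # opening: moves +x for y>0 => negative rotation
    p=H+R(-th)@(w(P)-H); d=w(pin)-p; L=np.linalg.norm(d); kk=p+.25*d/L
    g=c+kk[0]*ex+kk[1]*ey; dd=d[0]*ex+d[1]*ey
    print(th,"L",L.round(4),"knob",g.round(4),"r",np.hypot(*g).round(3),"bar yaw",np.degrees(np.arctan2(dd[1],dd[0])).round(1))
E
```

```text
{'time': np.float64(0.15), 'qpos': array([ 1.125,  0.343,  1.525,  0.   ,  1.275, -0.146]), 'tool_pos': array([0.155, 0.501, 0.226]), 'tool_rot': array([-3.14 , -0.   ,  2.842])}
pin,knob,pivot in window [-0.0755484  0.0781668] [-0.226146  0.041826] [0.01696899 0.10049223]
0 L 0.0952 knob [ 0.7901 -0.101 ] r 0.797 bar yaw 51.5
0.1 L 0.1185 knob [ 0.7828 -0.1255] r 0.793 bar yaw 47.4
0.2 L 0.1417 knob [ 0.7721 -0.1474] r 0.786 bar yaw 43.6
0.3 L 0.1644 knob [ 0.7591 -0.167 ] r 0.777 bar yaw 40.1
0.35 L 0.1757 knob [ 0.7519 -0.176 ] r 0.772 bar yaw 38.5
0.42 L 0.1912 knob [ 0.7411 -0.1875] r 0.764 bar yaw 36.2
0.47 L 0.2022 knob [ 0.7331 -0.1951] r 0.759 bar yaw 34.5
```

>>> move_arm([
  {"x": -0.04,"y": -0.015,"z": -0.01,"wx": 0,"wy": 0,"wz": 8,"hand": 1},
  {"x": -0.09,"y": -0.035,"z": -0.02,"wx": 0,"wy": 0,"wz": 18,"hand": 1},
  {"x": -0.14,"y": -0.054,"z": -0.03,"wx": 0,"wy": 0,"wz": 28,"hand": 1},
  {"x": -0.19,"y": -0.073,"z": -0.04,"wx": 0,"wy": 0,"wz": 38,"hand": 1},
  {"x": -0.24,"y": -0.092,"z": -0.05,"wx": 0,"wy": 0,"wz": 48,"hand": 1},
  {"x": -0.29,"y": -0.11,"z": -0.06,"wx": 0,"wy": 0,"wz": 58,"hand": 1},
  {"x": -0.34,"y": -0.13,"z": -0.07,"wx": 0,"wy": 0,"wz": 68,"hand": 1},
  {"x": -0.38,"y": -0.145,"z": -0.07,"wx": 0,"wy": 0,"wz": 76,"hand": 1},
])

```text
time: 1.15
tool_pos: [0.4769, 0.2493, 0.2973]
tool_rot: [3.14, -0.0, 1.509]
contact_force: [0.2, 0.3, -0.8]
opening: 0.092
```

```bash
cat >> h.py <<'E'
from scipy.spatial.transform import Rotation as Ro
def togo(s,pos,eul=None):
    """target TCP pos & euler -> shift and rotvec (deg) in tool axes"""
    R=Ro.from_euler("xyz",s["tool_rot"]); d=R.inv().apply(np.array(pos)-s["tool_pos"])
    w=(R.inv()*Ro.from_euler("xyz",eul)).as_rotvec(degrees=True) if eul is not None else None
    return d.round(4), None if w is None else w.round(2)
def tcp(hold,yaw,tilt,hz=.019):
    """TCP pos and euler: grasp point at hold, tool x along yaw, fingers tilted outward by tilt along tool x"""
    R=Ro.from_euler("z",yaw)*Ro.from_euler("x",np.pi)
    R=R*Ro.from_euler("y",tilt)
    return np.array(hold)+R.apply([0,0,hz]), R.as_euler("xyz")
E
python3 - <<'E'
from h import *
from cell import monitor
s=monitor.observe(); print({k:np.round(s[k],4) for k in("time","qpos","tool_pos","tool_rot","contact_force")})
p,e=tcp((.72,-.02,.26),np.radians(50),np.radians(10)); print(p,e,togo(s,p,e))
E
```

```text
{'time': np.float64(1.15), 'qpos': array([ 0.3393,  0.3218,  1.3586, -0.    ,  1.4599,  0.4008]), 'tool_pos': array([0.4769, 0.2493, 0.2973]), 'tool_rot': array([ 3.1404e+00, -5.0000e-04,  1.5093e+00]), 'contact_force': array([ 0.2279,  0.329 , -0.7837])}
[ 0.72212076 -0.01747258  0.24128865] [ 3.14159265 -0.17453293  0.87266463] (array([-0.2513,  0.261 ,  0.0562]), array([-3.13,  9.61, 36.39]))
```

>>> move_arm([
  {"x": -0.03,"y": 0.03,"z": 0,"wx": 0,"wy": 0,"wz": 4,"hand": 1},
  {"x": -0.065,"y": 0.07,"z": 0,"wx": -1,"wy": 1,"wz": 9,"hand": 1},
  {"x": -0.1,"y": 0.105,"z": 0,"wx": -1,"wy": 3,"wz": 14,"hand": 1},
  {"x": -0.14,"y": 0.145,"z": 0,"wx": -2,"wy": 5,"wz": 20,"hand": 1},
  {"x": -0.18,"y": 0.185,"z": 0,"wx": -2,"wy": 7,"wz": 26,"hand": 1},
  {"x": -0.22,"y": 0.225,"z": 0,"wx": -3,"wy": 9,"wz": 32,"hand": 1},
  {"x": -0.25,"y": 0.26,"z": 0,"wx": -3.13,"wy": 9.6,"wz": 36.4,"hand": 1},
  {"x": -0.25,"y": 0.26,"z": 0,"wx": -3.13,"wy": 9.6,"wz": 36.4,"hand": 1},
])

```text
time: 2.15
tool_pos: [0.722, -0.0165, 0.294]
tool_rot: [-3.139, -0.172, 0.874]
contact_force: [-0.4, 1.1, -0.5]
opening: 0.0919
```

```bash
cat > look.py <<'E'
import sys
from h import *
from cell import monitor, viewer
def shot(n,tag):
    s=monitor.observe(); p=viewer.camera_params(n); im=viewer.read_camera(n)
    cv2.imwrite(f"pics/{tag}.png",im[:,:,::-1]); np.savez(f"pics/{tag}.npz",**{k:np.array(v) for k,v in p.items()})
    return s,p,im
def red(im):
    h=cv2.cvtColor(im,cv2.COLOR_RGB2HSV)
    m=(((h[...,0]<6)|(h[...,0]>174))&(h[...,1]>150)&(h[...,2]>70)).astype('uint8')
    _,_,s,c=cv2.connectedComponentsWithStats(m)
    return [(x.tolist(),y.round(1)) for x,y in zip(s,c) if 15<x[4]<50000]
def brass(im):
    h=cv2.cvtColor(im,cv2.COLOR_RGB2HSV)
    m=((h[...,0]>8)&(h[...,0]<28)&(h[...,1]>140)&(h[...,2]>100)).astype('uint8')
    _,_,s,c=cv2.connectedComponentsWithStats(m)
    return [(x.tolist(),y.round(1)) for x,y in zip(s,c) if 5<x[4]<4000]
E
python3 - <<'E'
from look import *
s,p,im=shot("wrist","w1"); print({k:np.round(s[k],4) for k in("time","qpos","tool_pos","tool_rot","contact_force")})
print(red(im)); print(brass(im)[:8])
print("pred knob",proj(p,np.array([.790,-.101,.083])),"pin",proj(p,np.array([.6936,-.2222,.059])))
s,p,im=shot("scene","s1"); print(red(im))
E
```

```text
{'time': np.float64(2.15), 'qpos': array([-0.1961,  0.6447,  0.8568,  0.1517,  1.5598,  0.5053]), 'tool_pos': array([ 0.722 , -0.0165,  0.294 ]), 'tool_rot': array([-3.1387, -0.1715,  0.8736]), 'contact_force': array([-0.3657,  1.0559, -0.4569])}
[([394, 217, 18, 16, 210], array([401.7, 224.4]))]
[([489, 247, 14, 16, 57], array([496.6, 255.1])), ([131, 248, 11, 13, 47], array([134.9, 254.3])), ([499, 279, 6, 17, 45], array([501.6, 287. ])), ([127, 283, 5, 7, 23], array([128.9, 285.8])), ([436, 311, 159, 9, 610], array([528.5, 315.6])), ([303, 316, 51, 4, 91], array([328. , 317.5])), ([355, 317, 6, 3, 12], array([357.2, 317.7])), ([362, 317, 5, 3, 10], array([364.1, 317.6]))]
pred knob [402.71511326 223.30406211] pin [398.04485403 333.79804031]
[([300, 16, 6, 4, 16], array([302.6,  17.3])), ([314, 261, 11, 18, 161], array([319. , 269.6]))]
```

View pics/s1.png

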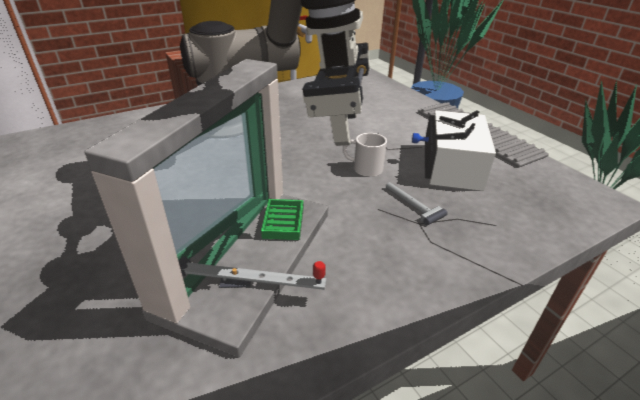

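View pics/w1.png

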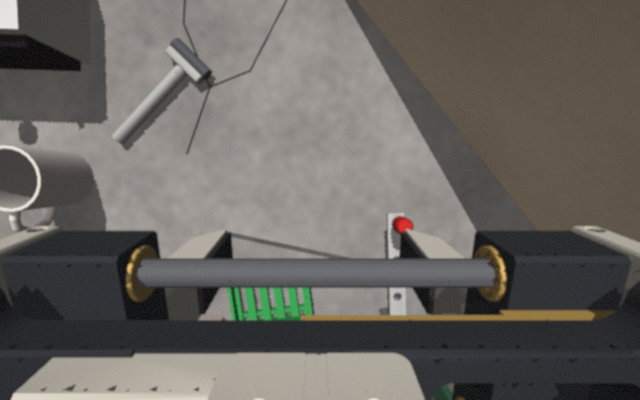

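The scene view shows the arm well clear of the window and of the loose things. The wrist view has the knob at (402,224), where my estimate predicts it. Next I'll go above the knob.

```bash
python3 - <<'E'
from h import *
from cell import monitor
s=monitor.observe()
for z in(.18,.085):
    p,e=tcp((.790,-.101,z),np.radians(51),np.radians(13)); print(p,e,togo(s,p,e))
E
```

```text
[ 0.79268976 -0.09767842  0.16148697] [ 3.14159265 -0.2268928   0.89011792] (array([-0.0419,  0.1097,  0.1287]), array([-0.  ,  3.11, -0.67]))
[ 0.79268976 -0.09767842  0.06648697] [ 3.14159265 -0.2268928   0.89011792] (array([-0.0582,  0.1099,  0.2223]), array([-0.  ,  3.11, -0.67]))
```

>>> move_arm([
  {"x": -0.01,"y": 0.027,"z": 0.015,"wx": 0,"wy": 1,"wz": 0,"hand": 1},
  {"x": -0.02,"y": 0.055,"z": 0.045,"wx": 0,"wy": 2,"wz": 0,"hand": 1},
  {"x": -0.03,"y": 0.082,"z": 0.075,"wx": 0,"wy": 3,"wz": -0.7,"hand": 1},
  {"x": -0.042,"y": 0.11,"z": 0.1,"wx": 0,"wy": 3.1,"wz": -0.7,"hand": 1},
  {"x": -0.042,"y": 0.11,"z": 0.129,"wx": 0,"wy": 3.1,"wz": -0.7,"hand": 1},
  {"x": -0.042,"y": 0.11,"z": 0.129,"wx": 0,"wy": 3.1,"wz": -0.7,"hand": 1},
])

```text
time: 3.0
tool_pos: [0.7918, -0.0958, 0.1595]
tool_rot: [-3.138, -0.225, 0.892]
contact_force: [0.3, 0.2, -0.9]
opening: 0.0919
```

```bash
python3 - <<'E'
from look import *
s,p,im=shot("wrist","w2"); print({k:np.round(s[k],4) for k in("time","qpos","tool_pos","tool_rot","contact_force")})
r=red(im); print(r, brass(im)[:6],"pred knob",proj(p,np.array([.790,-.101,.083])))
s,p,im=shot("scene","s2"); print(red(im))
p,e=tcp((.790,-.101,.085),np.radians(51),np.radians(13)); print(togo(s,p,e))
E
```

```text
{'time': np.float64(3.0), 'qpos': array([-0.3006,  0.8667,  0.7955,  0.2137,  1.4024,  0.3501]), 'tool_pos': array([ 0.7918, -0.0958,  0.1595]), 'tool_rot': array([-3.1377, -0.2253,  0.8919]), 'contact_force': array([ 0.2847,  0.2113, -0.8977])}
[([306, 225, 25, 28, 543], array([317.9, 238.9]))] [([491, 248, 12, 16, 63], array([496.8, 255.6])), ([131, 253, 6, 10, 33], array([133.3, 257.4])), ([127, 281, 5, 11, 30], array([128.9, 286.1])), ([500, 280, 6, 9, 25], array([502.1, 283.8])), ([498, 295, 4, 4, 6], array([499.5, 296. ])), ([303, 310, 288, 10, 1088], array([483. , 316.1]))] pred knob [318.60060645 235.65776646]
[([314, 261, 11, 18, 164], array([318.9, 269.6]))]
(array([-0.0227,  0.0009,  0.093 ]), array([-0.03, -0.  ,  0.14]))
```

View pics/s2.png

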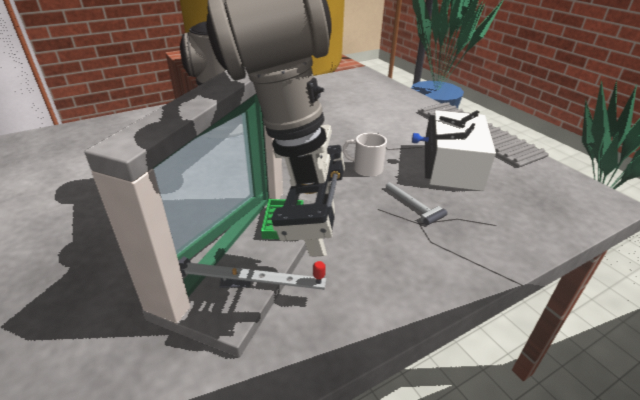

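```bash
python3 - <<'E'
from h import *
from cell import monitor
s=monitor.observe(); S=load("scene0"); R=Ro.from_euler("xyz",s["tool_rot"])
for L in(.1,.2,.25,.3,.35,.4):
    X=s["tool_pos"]+R.apply([0,0,-L]); print(L,X.round(3),proj(S,X).round(0))
# fit planar chain: r0,h,L1,L2,Lt with elbow offset a (perp. to forearm)
from scipy.optimize import least_squares
D=[([.343,1.525,1.275],.5191,.2262),([.3218,1.3586,1.4599],.5327,.2973)]
E
```

```text
0.1 [ 0.779 -0.114  0.261] [310. 181.]
0.2 [ 0.765 -0.131  0.359] [293. 118.]
0.25 [ 0.757 -0.14   0.408] [283.  82.]
0.3 [ 0.75  -0.149  0.456] [273.  41.]
0.35 [ 0.743 -0.158  0.505] [261.  -4.]
0.4 [ 0.736 -0.166  0.554] [247. -56.]
```

The scene view shows the gripper about 80 mm straight above the knob at (319,269), the wrist indoors of the lintel and nothing touching. I'll descend, then close gently.

>>> move_arm([
  {"x": -0.005,"y": 0.001,"z": 0.02,"wx": 0,"wy": 0,"wz": 0,"hand": 0.8},
  {"x": -0.011,"y": 0.001,"z": 0.045,"wx": 0,"wy": 0,"wz": 0,"hand": 0.6},
  {"x": -0.017,"y": 0.001,"z": 0.07,"wx": 0,"wy": 0,"wz": 0,"hand": 0.6},
  {"x": -0.0225,"y": 0.001,"z": 0.092,"wx": 0,"wy": 0,"wz": 0,"hand": 0.6},
  {"x": -0.0225,"y": 0.001,"z": 0.092,"wx": 0,"wy": 0,"wz": 0,"hand": 0.6},
], grip_force=15)

```text
time: 3.72
tool_pos: [0.7931, -0.0988, 0.0679]
tool_rot: [3.141, -0.227, 0.892]
contact_force: [0.7, -0.3, 0.1]
opening: 0.0553
```

```bash
python3 - <<'E'
from look import *
s,p,im=shot("wrist","w3"); print({k:np.round(s[k],4) for k in("time","qpos","tool_pos","tool_rot","contact_force","opening")})
R=Ro.from_euler("xyz",s["tool_rot"]); print("hold",s["tool_pos"]+R.apply([0,0,-.019]))
_,_,im2=shot("scene","s3"); print(red(im2),red(im))
cv2.imwrite("pics/c3.png",np.vstack([im,im2])[:,:,::-1][:, :, :]); cv2.imwrite("pics/c3.png",cv2.resize(cv2.imread("pics/c3.png"),(480,600)))
E
```

```text
{'time': np.float64(3.725), 'qpos': array([-0.3038,  0.9329,  0.9093,  0.2244,  1.2223,  0.3067]), 'tool_pos': array([ 0.7931, -0.0988,  0.0679]), 'tool_rot': array([ 3.1408, -0.2271,  0.8916]), 'contact_force': array([ 0.687 , -0.313 ,  0.0751]), 'opening': np.float64(0.0553)}
hold [ 0.79043314 -0.10216297  0.08638565]
[] [([294, 241, 38, 18, 508], array([312.7, 250.7]))]
```

View pics/c3.png

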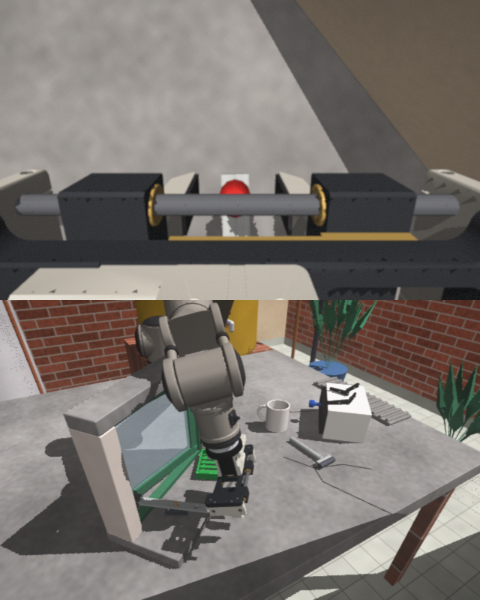

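The wrist view shows the knob between the fingers at about (313,251); the scene half shows the forearm clear of the lintel. I'll close and lift.

>>> move_arm([
  {"x": 0,"y": 0,"z": 0,"wx": 0,"wy": 0,"wz": 0,"hand": 0},
  {"x": 0,"y": 0,"z": 0,"wx": 0,"wy": 0,"wz": 0,"hand": 0},
  {"x": 0,"y": 0,"z": 0,"wx": 0,"wy": 0,"wz": 0,"hand": 0},
  {"x": 0,"y": 0,"z": 0,"wx": 0,"wy": 0,"wz": 0,"hand": 0},
  {"x": 0,"y": 0,"z": 0,"wx": 0,"wy": 0,"wz": 0,"hand": 0},
  {"x": 0,"y": 0,"z": 0,"wx": 0,"wy": 0,"wz": 0,"hand": 0},
], grip_force=15)

```text
time: 4.58
tool_pos: [0.7936, -0.0997, 0.0676]
tool_rot: [3.14, -0.227, 0.891]
contact_force: [1.1, 0.3, 0.6]
opening: 0.0213
```

```bash
python3 - <<'E'
from look import *
s=monitor.observe(); print({k:np.round(s[k],4) for k in("time","tool_pos","tool_rot","contact_force","opening")})
R=Ro.from_euler("xyz",s["tool_rot"]); h=s["tool_pos"]+R.apply([0,0,-.019]); print("hold",h)
# lift in steps: knob on arc about pivot P (bar pivot at z=.05), bar pitch a
pin=np.array([.6936,-.2222]); u=h[:2]-pin; print("hold-pin",np.linalg.norm(u)); u/=np.linalg.norm(u); P=h[:2]-.25*u; dz=h[2]-.05
for a in(.04,.08,.12,.16,.18):
    r=.25*np.cos(a)-dz*np.sin(a); z=.05+.25*np.sin(a)+dz*np.cos(a)
    d=np.r_[P+r*u,z]-h; print(a,d.round(4),R.inv().apply(d).round(4))
E
```

```text
{'time': np.float64(4.575), 'tool_pos': array([ 0.7936, -0.0997,  0.0676]), 'tool_rot': array([ 3.1397, -0.2275,  0.8909]), 'contact_force': array([1.0868, 0.35  , 0.6209]), 'opening': np.float64(0.0213)}
hold [ 0.79087726 -0.1030196   0.08612261]
hold-pin 0.15384028435938119
0.04 [-0.001  -0.0013  0.01  ] [ 0.0006  0.     -0.0101]
0.08 [-0.0023 -0.0029  0.0199] [ 0.0009  0.     -0.0202]
0.12 [-0.0039 -0.0047  0.0297] [ 0.0007  0.     -0.0303]
0.16 [-0.0057 -0.0069  0.0394] [ 0.0002  0.     -0.0404]
0.18 [-0.0066 -0.0081  0.0442] [-0.0003  0.     -0.0454]
```

>>> move_arm([
  {"x": 0.0003,"y": 0,"z": -0.005,"wx": 0,"wy": 0,"wz": 0,"hand": 0},
  {"x": 0.0006,"y": 0,"z": -0.011,"wx": 0,"wy": 0,"wz": 0,"hand": 0},
  {"x": 0.0008,"y": 0,"z": -0.018,"wx": 0,"wy": 0,"wz": 0,"hand": 0},
  {"x": 0.0008,"y": 0,"z": -0.025,"wx": 0,"wy": 0,"wz": 0,"hand": 0},
  {"x": 0.0006,"y": 0,"z": -0.032,"wx": 0,"wy": 0,"wz": 0,"hand": 0},
  {"x": 0.0003,"y": 0,"z": -0.039,"wx": 0,"wy": 0,"wz": 0,"hand": 0},
  {"x": 0,"y": 0,"z": -0.045,"wx": 0,"wy": 0,"wz": 0,"hand": 0},
  {"x": 0,"y": 0,"z": -0.045,"wx": 0,"wy": 0,"wz": 0,"hand": 0},
])

```text
time: 5.58
tool_pos: [0.7873, -0.1079, 0.1122]
tool_rot: [3.139, -0.228, 0.891]
contact_force: [1.8, 2.1, -1.1]
opening: 0.0213
```

```bash
python3 - <<'E'
from look import *
s=monitor.observe(); print({k:np.round(s[k],4) for k in("time","tool_pos","tool_rot","contact_force","opening")})
R=Ro.from_euler("xyz",s["tool_rot"]); h=s["tool_pos"]+R.apply([0,0,-.019]); print("hold",h)
_,p,im=shot("top","t4"); b=brass(im); r=red(im); print(b,r)
for x in r: print(plane(p,x[1],h[2]))
_,p,im2=shot("scene","s4"); b=brass(im2); print([x for x in b if x[1][1]>250])
E
```

```text
{'time': np.float64(5.575), 'tool_pos': array([ 0.7873, -0.1079,  0.1122]), 'tool_rot': array([ 3.1388, -0.2277,  0.8907]), 'contact_force': array([ 1.7748,  2.1284, -1.1118]), 'opening': np.float64(0.0213)}
hold [ 0.78451614 -0.11124097  0.13074974]
[([366, 89, 5, 3, 7], array([368.1,  89.9]))] []
[]
```

```bash
python3 - <<'E'
from h import *
pin=np.array([.6936,-.2222]);k=np.array([.7905,-.1022])  # prior
for n,pp in(("top0",None),("scene0",None)):
    p=load(n); im=cv2.cvtColor(cv2.imread(f"pics/{n}.png"),cv2.COLOR_BGR2GRAY).astype(np.float32)
    A=np.r_[pin,.053]; B=np.r_[k,.053]; u=(B-A)/np.linalg.norm(B-A); v=np.array([-u[1],u[0],0])
    S=np.arange(-.02,.15,.001); prof=[]
    for s in S:
        q=np.array([proj(p,A+s*u+o*v) for o in np.arange(-.004,.0041,.001)],np.float32)
        prof.append(cv2.remap(im,q[:,0][None],q[:,1][None],cv2.INTER_LINEAR).mean())
    prof=np.array(prof); print(n); print(" ".join(f"{s*1000:.0f}:{a:.0f}" for s,a in zip(S,prof) if s>.03))
    base=np.median(prof[(S>.06)&(S<.08)])
    for a,b in((.033,.06),(.08,.108)):
        m=(S>a)&(S<b); w=np.clip(base-prof[m]-15,0,None); print("hole at",(S[m]*w).sum()/w.sum())
    print("knob px of base", proj(p,B), "pin px", proj(p,np.r_[pin,.059]))
E
```

```text
top0
30:147 31:147 32:147 33:147 34:146 35:145 36:146 37:146 38:147 39:147 40:147 41:148 42:148 43:145 44:134 45:115 46:92 47:75 48:66 49:64 50:64 51:65 52:69 53:75 54:91 55:114 56:135 57:144 58:147 59:147 60:147 61:147 62:147 63:146 64:146 65:147 66:148 67:147 68:147 69:146 70:146 71:147 72:147 73:146 74:146 75:146 76:147 77:146 78:146 79:146 80:147 81:147 82:147 83:147 84:148 85:148 86:147 87:147 88:148 89:148 90:148 91:148 92:149 93:147 94:139 95:124 96:105 97:89 98:81 99:80 100:84 101:89 102:90 103:90 104:95 105:112 106:132 107:145 108:148 109:148 110:149 111:149 112:149 113:143 114:126 115:99 116:81 117:75 118:76 119:77 120:77 121:77 122:76 123:76 124:77 125:77 126:76 127:75 128:74 129:74 130:74 131:76 132:76 133:76 134:76 135:77 136:78 137:78 138:78 139:77 140:78 141:77 142:75 143:70 144:62 145:52 146:44 147:40 148:37 149:36
hole at 0.04999939531239734
hole at 0.10016619898264925
knob px of base [371.04254581 103.12150964] pin px [431.99015841 149.52361776]
scene0
30:180 31:180 32:181 33:181 34:181 35:180 36:180 37:180 38:180 39:181 40:181 41:181 42:181 43:181 44:180 45:179 46:
[... 180 characters left out ...]
2:181 73:181 74:181 75:181 76:181 77:181 78:180 79:180 80:180 81:181 82:181 83:181 84:181 85:181 86:181 87:182 88:182 89:181 90:181 91:181 92:181 93:181 94:180 95:179 96:176 97:170 98:158 99:145 100:134 101:126 102:122 103:119 104:119 105:121 106:128 107:143 108:157 109:171 110:177 111:180 112:180 113:179 114:174 115:168 116:159 117:149 118:139 119:123 120:108 121:97 122:96 123:99 124:99 125:98 126:90 127:85 128:83 129:83 130:81 131:80 132:80 133:80 134:79 135:79 136:78 137:78 138:78 139:78 140:78 141:77 142:77 143:77 144:78 145:79 146:79 147:76 148:70 149:63
hole at 0.05277435491109129
hole at 0.10300190701387556
knob px of base [318.19809104 280.57677991] pin px [233.51765228 267.47053172]
```

```bash
cat > plan.py <<'E'
from h import *
ex=np.array([-.789,-.615]); ey=np.array([.615,-.789]); c=np.array([.586,-.207])
k0=np.array([.7915,-.1022]); u0=np.array([.624,.781]); pin=k0-.1548*u0; P0=k0-.25*u0
H=c-.145*ey; KH=np.array([-.001,0,.0361-.0])  # hold rel. to knob axis along bar; height over bar
def pose(th,a,tilt,yaw=None):
    R2=Ro.from_euler("z",th if np.cross(np.r_[P0-H,0],np.r_[ex,0])[2]>0 else -th).as_matrix()[:2,:2]
    P=H+R2@(P0-H); d=pin-P; L=np.linalg.norm(d); y=np.arctan2(d[1],d[0]) if yaw is None else yaw; u=np.array([np.cos(y),np.sin(y)])
    r=.249*np.cos(a)-.0361*np.sin(a); z=.05+.249*np.sin(a)+.0361*np.cos(a)
    hold=np.r_[P+r*u,z]; p,e=tcp(hold,y,tilt); return p,e,hold,L,y
E
python3 - <<'E'
from plan import *
from cell import monitor
s=monitor.observe()
for th,a,t in((0,.178,13),(.05,.175,13),(.1,.175,13),(.15,.175,13),(.2,.175,13),(.25,.175,13),(.3,.17,13),(.35,.16,12),(.4,.14,11),(.43,.12,10),(.44,.11,9.5)):
    p,e,h,L,y=pose(th,a,np.radians(t)); d,w=togo(s,p,e); print(th,"L%.4f yaw%.1f"%(L,np.degrees(y)),h.round(4),"d",d.tolist(),"w",w.tolist())
E
```

```text
0 L0.0952 yaw51.4 [ 0.7845 -0.111   0.1296] d [-0.0001, 0.0001, 0.0002] w [0.17, -0.04, -0.33]
0.05 L0.1070 yaw49.2 [ 0.781  -0.1231  0.1289] d [-0.0116, 0.0053, -0.0017] w [-0.31, -0.04, 1.74]
0.1 L0.1187 yaw47.3 [ 0.7765 -0.1348  0.1289] d [-0.0232, 0.0092, -0.0044] w [-0.75, -0.04, 3.68]
0.15 L0.1304 yaw45.4 [ 0.7712 -0.1458  0.1289] d [-0.0349, 0.0122, -0.007] w [-1.18, -0.04, 5.52]
0.2 L0.1420 yaw43.6 [ 0.7652 -0.1563  0.1289] d [-0.0465, 0.0142, -0.0097] w [-1.59, -0.04, 7.29]
0.25 L0.1535 yaw41.8 [ 0.7586 -0.1661  0.1289] d [-0.058, 0.0154, -0.0124] w [-1.98, -0.04, 9.0]
0.3 L0.1649 yaw40.1 [ 0.7518 -0.1752  0.1277] d [-0.0693, 0.016, -0.0138] w [-2.37, -0.05, 10.66]
0.35 L0.1762 yaw38.4 [ 0.7449 -0.1834  0.1253] d [-0.0806, 0.0158, -0.0139] w [-2.64, -1.04, 12.32]
0.4 L0.1874 yaw36.8 [ 0.7383 -0.1907  0.1205] d [-0.0917, 0.0153, -0.0114] w [-2.87, -2.04, 13.95]
0.43 L0.1941 yaw35.8 [ 0.7345 -0.1946  0.1156] d [-0.0983, 0.0147, -0.0079] w [-2.95, -3.03, 14.94]
0.44 L0.1963 yaw35.5 [ 0.7334 -0.1957  0.1132] d [-0.1006, 0.0145, -0.0059] w [-2.95, -3.53, 15.27]
```

>>> move_arm([
  {"x": -0.006,"y": 0.003,"z": -0.001,"wx": 0,"wy": 0,"wz": 0.8,"hand": 0},
  {"x": -0.0116,"y": 0.0053,"z": -0.0017,"wx": -0.3,"wy": 0,"wz": 1.7,"hand": 0},
  {"x": -0.0174,"y": 0.0073,"z": -0.003,"wx": -0.5,"wy": 0,"wz": 2.7,"hand": 0},
  {"x": -0.0232,"y": 0.0092,"z": -0.0044,"wx": -0.75,"wy": 0,"wz": 3.7,"hand": 0},
  {"x": -0.029,"y": 0.0108,"z": -0.0057,"wx": -1,"wy": 0,"wz": 4.6,"hand": 0},
  {"x": -0.0349,"y": 0.0122,"z": -0.007,"wx": -1.2,"wy": 0,"wz": 5.5,"hand": 0},
  {"x": -0.0407,"y": 0.0133,"z": -0.0083,"wx": -1.4,"wy": 0,"wz": 6.4,"hand": 0},
  {"x": -0.0465,"y": 0.0142,"z": -0.0097,"wx": -1.6,"wy": 0,"wz": 7.3,"hand": 0},
])

```text
time: 6.68
tool_pos: [0.7681, -0.1537, 0.1105]
tool_rot: [3.141, -0.228, 0.759]
contact_force: [2.7, 3.0, -1.4]
opening: 0.0215
```

```bash
python3 - <<'E'
from plan import *
from look import shot
from cell import monitor
s=monitor.observe(); print({k:np.round(s[k],4) for k in("time","tool_pos","tool_rot","contact_force","opening","qpos")})
_,_,im=shot("scene","s5"); _,_,im2=shot("top","t5"); cv2.imwrite("pics/c5.png",cv2.resize(np.vstack([im,im2])[:,:,::-1],(480,600)))
for th,a,t in((.2,.175,13),(.25,.175,13),(.3,.17,13),(.35,.16,12),(.4,.14,11),(.43,.12,10),(.44,.11,9.5)):
    p,e,h,L,y=pose(th,a,np.radians(t)); d,w=togo(s,p,e); print(th,"d",d.tolist(),"w",w.tolist())
E
```

```text
{'time': np.float64(6.675), 'tool_pos': array([ 0.7681, -0.1537,  0.1105]), 'tool_rot': array([ 3.1413, -0.2276,  0.759 ]), 'contact_force': array([ 2.6951,  3.04  , -1.4121]), 'opening': np.float64(0.0215), 'qpos': array([-0.3792,  0.8558,  0.9522,  0.218 ,  1.2438,  0.3717])}
0.2 d [0.0003, -0.0002, 0.0002] w [0.03, -0.04, -0.07]
0.25 d [-0.0109, 0.0026, -0.0024] w [-0.36, -0.04, 1.64]
0.3 d [-0.022, 0.0046, -0.0038] w [-0.75, -0.04, 3.31]
0.35 d [-0.0333, 0.006, -0.0038] w [-1.08, -1.04, 4.95]
0.4 d [-0.0443, 0.0067, -0.0014] w [-1.38, -2.04, 6.57]
0.43 d [-0.051, 0.0069, 0.0021] w [-1.52, -3.04, 7.54]
0.44 d [-0.0533, 0.007, 0.0041] w [-1.55, -3.54, 7.86]
```

View pics/c5.png

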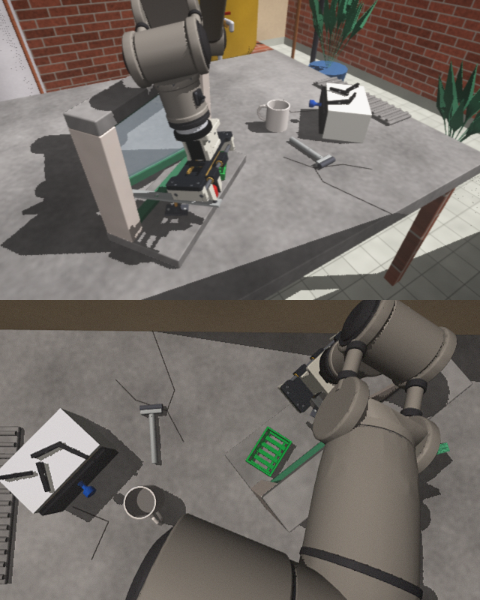

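The views show the bar lifted and the sash opening, the arm passing over the lintel, and the other objects where they were.

>>> move_arm([
  {"x": -0.0055,"y": 0.0013,"z": -0.0012,"wx": -0.2,"wy": 0,"wz": 0.8,"hand": 0},
  {"x": -0.0109,"y": 0.0026,"z": -0.0024,"wx": -0.4,"wy": 0,"wz": 1.6,"hand": 0},
  {"x": -0.0165,"y": 0.0036,"z": -0.0031,"wx": -0.5,"wy": 0,"wz": 2.5,"hand": 0},
  {"x": -0.022,"y": 0.0046,"z": -0.0038,"wx": -0.75,"wy": 0,"wz": 3.3,"hand": 0},
  {"x": -0.0276,"y": 0.0053,"z": -0.0038,"wx": -0.9,"wy": -0.5,"wz": 4.1,"hand": 0},
  {"x": -0.0333,"y": 0.006,"z": -0.0038,"wx": -1.1,"wy": -1,"wz": 5,"hand": 0},
  {"x": -0.0388,"y": 0.0064,"z": -0.003,"wx": -1.2,"wy": -1.5,"wz": 5.8,"hand": 0},
  {"x": -0.0443,"y": 0.0067,"z": -0.0014,"wx": -1.4,"wy": -2,"wz": 6.6,"hand": 0},
])

```text
time: 7.78
tool_pos: [0.7413, -0.1885, 0.1017]
tool_rot: [3.141, -0.192, 0.641]
contact_force: [2.3, 2.3, -0.5]
opening: 0.0213
```

```bash
python3 - <<'E'
from plan import *
from look import shot,brass
from cell import monitor
s=monitor.observe(); print({k:np.round(s[k],4) for k in("time","tool_pos","tool_rot","contact_force","opening","qpos")})
_,p,im=shot("scene","s6"); x0=im[190:330,180:380]; cv2.imwrite("pics/c6.png",cv2.resize(x0,None,fx=4,fy=4,interpolation=cv2.INTER_CUBIC)[:,:,::-1])
print([b for b in brass(im) if b[1][1]>230], "pin pred",proj(p,np.r_[.6936,-.2222,.059]))
for th,a,t in((.4,.14,11),(.42,.12,10),(.435,.11,10)):
    q,e,h,L,y=pose(th,a,np.radians(t)); d,w=togo(s,q,e); print(th,L,"d",d.tolist(),"w",w.tolist())
E
```

```text
{'time': np.float64(7.775), 'tool_pos': array([ 0.7413, -0.1885,  0.1017]), 'tool_rot': array([ 3.1412, -0.1922,  0.6414]), 'contact_force': array([ 2.3471,  2.3213, -0.4831]), 'opening': np.float64(0.0213), 'qpos': array([-0.4189,  0.828 ,  1.0278,  0.1798,  1.1962,  0.4521])}
[] pin pred [233.51765228 267.47053172]
0.4 0.18741070152210776 d [-0.0001, -0.0, -0.0002] w [0.03, -0.01, -0.02]
0.42 0.19186363071347004 d [-0.0044, 0.0006, 0.004] w [-0.09, -1.01, 0.62]
0.435 0.19519098813606403 d [-0.0075, 0.001, 0.0059] w [-0.18, -1.01, 1.1]
```

View pics/c6.png

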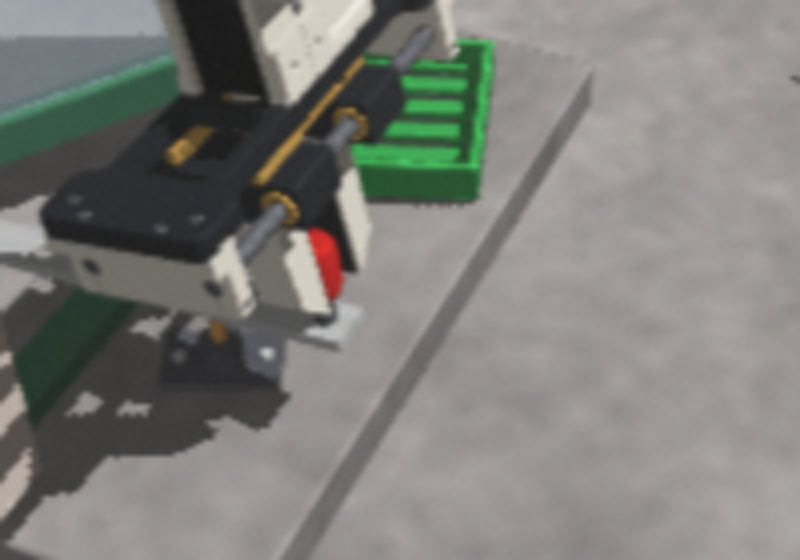

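In the crop the brass pin stands at (218,328), under the lifted bar near the knob. Next I'll bring the last hole over it, low.

```bash
python3 - <<'E'
from plan import *
from cell import monitor
s=monitor.observe()
for th,a,t in((.42,.12,10),(.436,.1,9),(.436,.08,8),(.436,.06,7),(.436,.03,5),(.436,0,4)):
    q,e,h,L,y=pose(th,a,np.radians(t)); d,w=togo(s,q,e); print(a,L,h[2].round(4),"d",d.tolist(),"w",w.tolist())
E
```

```text
0.12 0.19186363071347004 0.1156 d [-0.0036, 0.0007, 0.0035] w [-0.13, -0.93, 0.58]
0.1 0.1954124302917646 0.1108 d [-0.0071, 0.0012, 0.0079] w [-0.21, -1.93, 1.09]
0.08 0.1954124302917646 0.1059 d [-0.0072, 0.0012, 0.0129] w [-0.2, -2.93, 1.09]
0.06 0.1954124302917646 0.101 d [-0.0074, 0.0012, 0.0179] w [-0.19, -3.93, 1.09]
0.03 0.1954124302917646 0.0936 d [-0.0081, 0.0012, 0.0254] w [-0.18, -5.93, 1.1]
0 0.1954124302917646 0.0861 d [-0.0086, 0.0012, 0.0329] w [-0.17, -6.93, 1.1]
```

>>> move_arm([
  {"x": -0.0018,"y": 0.0004,"z": 0.0017,"wx": -0.1,"wy": -0.5,"wz": 0.3,"hand": 0},
  {"x": -0.0036,"y": 0.0007,"z": 0.0035,"wx": -0.1,"wy": -0.9,"wz": 0.6,"hand": 0},
  {"x": -0.0053,"y": 0.001,"z": 0.0057,"wx": -0.2,"wy": -1.4,"wz": 0.8,"hand": 0},
  {"x": -0.0071,"y": 0.0012,"z": 0.0079,"wx": -0.2,"wy": -1.9,"wz": 1.1,"hand": 0},
  {"x": -0.0072,"y": 0.0012,"z": 0.0105,"wx": -0.2,"wy": -2.4,"wz": 1.1,"hand": 0},
  {"x": -0.0072,"y": 0.0012,"z": 0.0129,"wx": -0.2,"wy": -2.9,"wz": 1.1,"hand": 0},
  {"x": -0.0072,"y": 0.0012,"z": 0.0129,"wx": -0.2,"wy": -2.9,"wz": 1.1,"hand": 0},
  {"x": -0.0072,"y": 0.0012,"z": 0.0129,"wx": -0.2,"wy": -2.9,"wz": 1.1,"hand": 0},
])

```text
time: 8.82
tool_pos: [0.7382, -0.1921, 0.0876]
tool_rot: [3.141, -0.142, 0.623]
contact_force: [-0.4, 0.5, -1.9]
opening: 0.0219
```

```bash
cat > st.py <<'E'
from plan import *
from cell import monitor
def st():
    s=monitor.observe(); R=Ro.from_euler("xyz",s["tool_rot"])
    print("t",round(float(s["time"]),2),"hold",(s["tool_pos"]+R.apply([0,0,-.019])).round(4),"F",s["contact_force"].round(2),"tau",s["torque"].round(3),"rot",s["tool_rot"].round(4),"q",s["qpos"].round(2)); return s
E
python3 - <<'E'
from st import *
from look import shot
s=st(); _,p,im=shot("scene","s7"); x0=im[240:300,200:300]; cv2.imwrite("pics/c7.png",cv2.resize(x0,None,fx=8,fy=8,interpolation=cv2.INTER_CUBIC)[:,:,::-1])
E
```

```text
t 8.82 hold [ 0.736  -0.1936  0.1064] F [-0.42  0.52 -1.89] tau [ 0.031  0.256 -0.14 ] rot [ 3.1415 -0.1415  0.6228] q [-0.41  0.85  1.01  0.13  1.21  0.5 ]
```

View pics/c7.png

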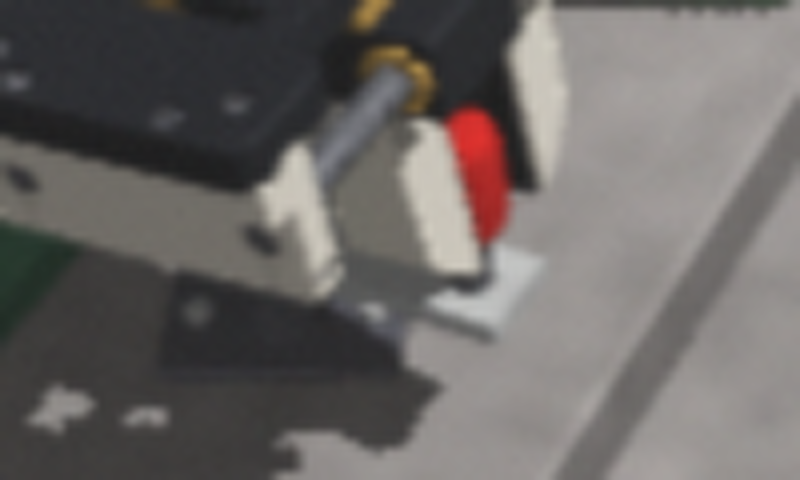

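The pin is now hidden under the bar, and the plate edge is at about (280,330) in the crop. I'll feel downward in small steps.

>>> move_arm([
  {"x": -0.0001,"y": 0,"z": 0.002,"wx": 0,"wy": -0.4,"wz": 0,"hand": 0},
  {"x": -0.0001,"y": 0,"z": 0.004,"wx": 0,"wy": -0.8,"wz": 0,"hand": 0},
  {"x": -0.0002,"y": 0,"z": 0.006,"wx": 0,"wy": -1.2,"wz": 0,"hand": 0},
  {"x": -0.0002,"y": 0,"z": 0.006,"wx": 0,"wy": -1.2,"wz": 0,"hand": 0},
])

```text
time: 9.38
tool_pos: [0.7389, -0.1914, 0.0814]
tool_rot: [-3.142, -0.12, 0.623]
contact_force: [0.4, 0.4, -1.7]
opening: 0.0212
```

```bash
python3 -c "
from st import *
st()"
```

```text
t 9.38 hold [ 0.737  -0.1928  0.1003] F [ 0.39  0.39 -1.71] tau [-0.104  0.315 -0.169] rot [-3.1416 -0.1205  0.6231] q [-0.4   0.87  1.    0.11  1.22  0.52]
```

>>> move_arm([
  {"x": -0.0001,"y": 0,"z": 0.001,"wx": 0,"wy": -0.2,"wz": 0,"hand": 0},
  {"x": -0.0001,"y": 0,"z": 0.002,"wx": 0,"wy": -0.4,"wz": 0,"hand": 0},
  {"x": -0.0001,"y": 0,"z": 0.002,"wx": 0,"wy": -0.4,"wz": 0,"hand": 0},
])

```text
time: 9.75
tool_pos: [0.7391, -0.1914, 0.0797]
tool_rot: [3.141, -0.114, 0.623]
contact_force: [-0.2, 0.4, -0.7]
opening: 0.0212
```

```bash
python3 -c "
from st import *
st()"
```

```text
t 9.75 hold [ 0.7373 -0.1927  0.0986] F [-0.25  0.4  -0.69] tau [-0.047  0.236 -0.12 ] rot [ 3.1413 -0.114   0.6229] q [-0.39  0.87  0.99  0.1   1.22  0.52]
```

>>> move_arm([
  {"x": 0,"y": 0,"z": 0.001,"wx": 0,"wy": -0.2,"wz": 0,"hand": 0},
  {"x": 0,"y": 0,"z": 0.0015,"wx": 0,"wy": -0.3,"wz": 0,"hand": 0},
  {"x": 0,"y": 0,"z": 0.0015,"wx": 0,"wy": -0.3,"wz": 0,"hand": 0},
])

```text
time: 10.12
tool_pos: [0.7393, -0.1913, 0.0783]
tool_rot: [3.141, -0.109, 0.623]
contact_force: [-1.5, 1.3, -1.5]
opening: 0.0214
```

```bash
python3 -c "
from st import *
st()"
```

```text
t 10.12 hold [ 0.7376 -0.1925  0.0972] F [-1.48  1.28 -1.46] tau [-0.088  0.22  -0.203] rot [ 3.1412 -0.1088  0.6229] q [-0.39  0.87  0.99  0.1   1.22  0.52]
```

The bar is past pin-top height with no upward force, so the hole seems to be on the pin. There is about 2 N of side load, so I'll ease sideways and keep lowering.

>>> move_arm([
  {"x": 0,"y": -0.0007,"z": 0,"wx": 0,"wy": 0,"wz": 0,"hand": 0},
  {"x": -0.0001,"y": -0.0007,"z": 0.0015,"wx": 0,"wy": -0.3,"wz": 0,"hand": 0},
  {"x": -0.0002,"y": -0.0007,"z": 0.003,"wx": 0,"wy": -0.6,"wz": 0,"hand": 0},
  {"x": -0.0002,"y": -0.0007,"z": 0.003,"wx": 0,"wy": -0.6,"wz": 0,"hand": 0},
])

```text
time: 10.62
tool_pos: [0.739, -0.1905, 0.0751]
tool_rot: [3.141, -0.098, 0.623]
contact_force: [0.3, 0.7, -2.4]
opening: 0.0214
```

```bash
python3 -c "
from st import *
s=st()
R=Ro.from_euler('xyz',s['tool_rot']); print(R.inv().apply(s['contact_force']))"
```

```text
t 10.62 hold [ 0.7375 -0.1916  0.094 ] F [ 0.26  0.72 -2.38] tau [-0.019  0.139 -0.108] rot [ 3.1413 -0.0984  0.6231] q [-0.39  0.88  0.99  0.09  1.23  0.53]
[ 0.39393292 -0.43750083  2.43110328]
```

>>> move_arm([
  {"x": -0.0001,"y": 0,"z": 0.0015,"wx": 0,"wy": -0.3,"wz": 0,"hand": 0},
  {"x": -0.0002,"y": 0,"z": 0.003,"wx": 0,"wy": -0.6,"wz": 0,"hand": 0},
  {"x": -0.0003,"y": 0,"z": 0.0045,"wx": 0,"wy": -0.9,"wz": 0,"hand": 0},
  {"x": -0.0003,"y": 0,"z": 0.0045,"wx": 0,"wy": -0.9,"wz": 0,"hand": 0},
])

```text
time: 11.12
tool_pos: [0.7393, -0.1904, 0.0708]
tool_rot: [3.141, -0.083, 0.623]
contact_force: [1.1, 2.1, -1.1]
opening: 0.0215
```

```bash
python3 -c "
from st import *
s=st()
R=Ro.from_euler('xyz',s['tool_rot']); print(R.inv().apply(s['contact_force']))"
```

```text
t 11.12 hold [ 0.738  -0.1913  0.0897] F [ 1.07  2.06 -1.1 ] tau [ 0.161 -0.19  -0.142] rot [ 3.141  -0.083   0.6231] q [-0.38  0.89  0.98  0.07  1.23  0.54]
[ 1.96682558 -1.04947561  1.26988423]
```

>>> move_arm([
  {"x": 0.0007,"y": -0.0004,"z": 0,"wx": 0,"wy": 0,"wz": 0,"hand": 0},
  {"x": 0.0007,"y": -0.0004,"z": 0.0015,"wx": 0,"wy": -0.3,"wz": 0,"hand": 0},
  {"x": 0.0007,"y": -0.0004,"z": 0.0025,"wx": 0,"wy": -0.5,"wz": 0,"hand": 0},
  {"x": 0.0007,"y": -0.0004,"z": 0.0025,"wx": 0,"wy": -0.5,"wz": 0,"hand": 0},
])

```text
time: 11.62
tool_pos: [0.7394, -0.19, 0.0683]
tool_rot: [3.141, -0.073, 0.623]
contact_force: [-0.8, -0.3, -0.5]
opening: 0.0212
```

```bash
python3 -c "
from st import *
s=st()
R=Ro.from_euler('xyz',s['tool_rot']); print(R.inv().apply(s['contact_force']))"
```

```text
t 11.62 hold [ 0.7382 -0.1908  0.0872] F [-0.8  -0.34 -0.54] tau [-0.183  0.276 -0.079] rot [ 3.1413 -0.0734  0.6227] q [-0.38  0.89  0.97  0.07  1.24  0.55]
[-0.88521157 -0.19114773  0.47829923]
```

>>> move_arm([
  {"x": 0,"y": 0,"z": 0.001,"wx": 0,"wy": -0.2,"wz": 0,"hand": 0},
  {"x": 0,"y": 0,"z": 0.001,"wx": 0,"wy": -0.2,"wz": 0,"hand": 0},
  {"x": 0,"y": 0,"z": 0.001,"wx": 0,"wy": -0.2,"wz": 0,"hand": 0.4},
  {"x": 0,"y": 0,"z": 0.001,"wx": 0,"wy": -0.2,"wz": 0,"hand": 0.6},
  {"x": 0,"y": 0,"z": 0.001,"wx": 0,"wy": -0.2,"wz": 0,"hand": 0.6},
  {"x": 0,"y": 0,"z": 0.001,"wx": 0,"wy": -0.2,"wz": 0,"hand": 0.6},
])

```text
time: 12.38
tool_pos: [0.7397, -0.1897, 0.0675]
tool_rot: [3.141, -0.071, 0.623]
contact_force: [0.4, 0.5, -0.9]
opening: 0.0541
```

```bash
python3 -c "
from st import *
from look import *
s=st(); print(s['opening'])
R=Ro.from_euler('xyz',s['tool_rot']); print('up 0.1:',R.inv().apply([0,0,.1]), 'back +u .05',R.inv().apply([.04,.03,.1]))
_,p,im=shot('scene','s8'); print([x for x in red(im) if x[1][1]>200])"
```

```text
t 12.38 hold [ 0.7386 -0.1905  0.0864] F [ 0.42  0.48 -0.92] tau [-0.127  0.159  0.048] rot [ 3.1411 -0.0707  0.6229] q [-0.38  0.9   0.97  0.06  1.24  0.55]
0.054073340448083894
up 0.1: [ 7.06018113e-03  5.41247401e-05 -9.97504432e-02] back +u .05 [ 0.05692479 -0.0009798  -0.09622167]
[([256, 264, 9, 15, 78], array([260.9, 271.9]))]
```

Released; now straight up, then clear to inspect.

>>> move_arm([
  {"x": 0.001,"y": 0,"z": -0.01,"wx": 0,"wy": 0,"wz": 0,"hand": 0.7},
  {"x": 0.002,"y": 0,"z": -0.03,"wx": 0,"wy": 0,"wz": 0,"hand": 0.8},
  {"x": 0.004,"y": 0,"z": -0.055,"wx": 0,"wy": 0,"wz": 0,"hand": 0.8},
  {"x": 0.006,"y": 0,"z": -0.085,"wx": 0,"wy": 0,"wz": 0,"hand": 0.8},
  {"x": 0.008,"y": 0,"z": -0.12,"wx": 0,"wy": 0,"wz": 0,"hand": 0.8},
  {"x": 0.01,"y": -0.03,"z": -0.15,"wx": 0,"wy": 0,"wz": 0,"hand": 0.8},
  {"x": 0.011,"y": -0.07,"z": -0.17,"wx": 0,"wy": 0,"wz": 0,"hand": 0.8},
  {"x": 0.011,"y": -0.11,"z": -0.18,"wx": 0,"wy": 0,"wz": 0,"hand": 0.8},
])

```text
time: 13.42
tool_pos: [0.6739, -0.1007, 0.2513]
tool_rot: [3.137, -0.074, 0.623]
contact_force: [0.1, 1.3, 0.2]
opening: 0.0735
```

```bash
python3 - <<'E'
from st import *
from look import *
s=st(); S,p,im=shot('scene','s9'); T,pt,it=shot('top','t9'); _,pw,iw=shot('wrist','w9')
r=[x for x in red(im) if x[1][1]>200]; rt=red(it); print(r,rt,brass(it),[b for b in brass(im) if b[1][1]>240],red(iw))
if r and rt: print(tri((p,r[0][1]),(pt,rt[0][1])))
elif r: print("on z=.083",plane(p,r[0][1],.083),"before",plane(p,(318.9,269),.083))
cv2.imwrite('pics/c9.png',cv2.resize(im[230:330,160:320],None,fx=5,fy=5,interpolation=cv2.INTER_CUBIC)[:,:,::-1])
E
```

```text
t 13.43 hold [ 0.6727 -0.1015  0.2703] F [0.13 1.28 0.24] tau [-0.089  0.143  0.014] rot [ 3.1374 -0.0736  0.6227] q [-0.29  0.6   1.05  0.06  1.45  0.66]
[([253, 261, 12, 18, 166], array([259. , 268.9]))] [] [([430, 148, 4, 4, 12], array([431.7, 149.8]))] [([233, 269, 3, 4, 9], array([234.1, 270.7]))] [([408, 189, 23, 20, 348], array([419.1, 198.4]))]
on z=.083 [ 0.74128683 -0.19148122  0.083     ] before [ 0.79164471 -0.1020212   0.083     ]
```

View pics/c9.png

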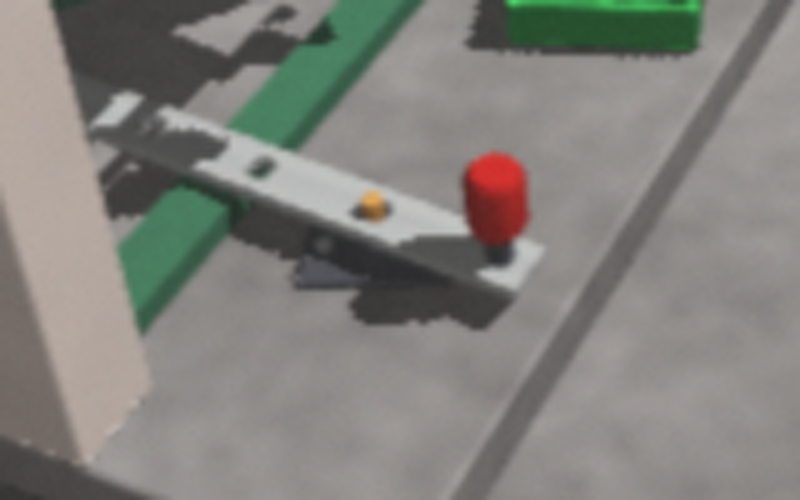

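The pin shows through the last hole, at crop (373,205), with the bar lying down. I'll check the knob height and hand in.

```bash
python3 - <<'E'
from st import *
from cell import robot
print("knob scene+wrist",tri((load("s9"),(259,268.9)),(load("w9"),(419.1,198.4))))
st(); robot.hand_in()
E
```

```text
knob scene+wrist (array([ 0.73750132, -0.19169549,  0.0802819 ]), np.float64(0.0031626148773104667))
t 13.57 hold [ 0.6728 -0.1007  0.2703] F [-0.62 -0.48  0.32] tau [-0.092  0.12  -0.055] rot [ 3.1377 -0.0733  0.6251] q [-0.29  0.6   1.05  0.06  1.45  0.65]
the job is handed in; nothing more can be done
```

I lifted the stay off the pin and pushed the window wider with it. I then felt the last hole down over the pin in millimetre steps, let go and backed the arm clear. The job is handed in; it reported no verdict. It took about 13.6 s of the 64 s.

**Forces:** the readings after each feeling step were at most about 3 N. I eased the side load twice, about 2 N each time. I never read the bar-to-pin contact force directly.

**Fit:** the last close view shows the brass pin through the hole nearest the knob. It sticks out exactly as far as it did with the first hole seated at the start, which suggests the bar is fully down.

**Knob height:** the last check put the knob at 80 mm, against 81 mm measured at the start and 83 mm nominal. The two camera rays missed each other by 3 mm, so that check is coarse.

**Window angle:** I estimate about 0.62 rad open from the geometry; I did not measure it directly.

**Soap holder, mug and scrubber:** nothing touched them as far as I could see, but I did not measure their positions at the end.

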